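# Seat the specimen plate and hold the light-box shutter open

### The job

Pick up the specimen plate by its rib, lower it gently over the two locating pins of the light box (do not drop it) until it lies flush on top, and let go of it. Then pull the spring-return shutter slide out by its upright tab until its pointer lines up with the index on the side rail, and keep it there: finish while still holding the tab, because the shutter springs shut when released. Leave the tube rack, tip box and bottle where they stand.

Things in the scene. Friction and masses are not known exactly. Their poses are not given: they have to be found in the camera images.
- plate: Loose dark anodised specimen plate, 90 (its x) x 120 (its y) x 10 mm, about 350 g, lying flat on the bench. Origin at the centre of its underside, z up. Two round 10 mm through holes at y = +48 and -48 mm (x = 0) for the pins, and two rectangular windows between. An upright grip rib stands on its middle: 50 mm long along x, 14 mm thick along y, 40 mm tall above the plate (top 50 mm above the underside). Same after a half turn; either way round fits.
- light_box: Fixed grey light box, 140 (its x) x 170 (its y) mm, top face 36 mm above the bench; origin at its centre on the bench, z up, -x is its front (roughly towards the robot, turned up to 0.35 rad). Two steel locating pins, 8 mm diameter with tapered tips, stand 14 mm above the top face at x = 0, y = +48 and -48 mm. A low black bed (140 mm wide, 10 mm high) runs 145 mm out from its front under the shutter slide.
- seat (a point): Centre of the light box's top face, 36 mm above the bench, midway between the pins; axes as the light box. The seated plate's origin comes here, with its y axis along the line of the pins (either way).
- shutter (a joint): Travel of the aluminium shutter slide in m: 0 = shut (springs back here), grows as it is pulled straight out along the light box's -x; end stop at 0.07. The spring pulls back with 6 N at 0, rising 1.2 N per 10 mm; there is about 0.5 N friction besides.
- tab (a point): Grip point on the shutter slide's upright tab, 125 mm in front of the light box's centre when shut (55 mm from its front face), 50 mm above the bench; moves with the slide; axes as the light box. The tab is 12 mm thick along x, 34 mm wide along y, and stands from 24 to 66 mm above the bench on the 40 mm wide flat slide.
- pointer (a point): Tip of the narrow pointer (5 mm wide) that sticks out from the slide's +y edge, in line with the tab; 36 mm to +y of the tab's middle, 24 mm above the bench; moves with the slide; axes as the light box.
- index: Fixed index: a small steel block (16 mm) with a round screw on top, set anywhere from 25 to 50 mm in front of the shut pointer on the side rail along the bed's +y side, with a narrow aluminium blade (5 mm wide) that ends facing the slide's pointer. Origin at the end of the blade, 24 mm above the bench, 38 mm to +y of the slide's midline; axes as the light box. The shutter is at the mark when the pointer's tip and this point are level along the light box's x.
- tube_rack: Bystander: red tube rack, 160 x 90 mm, with capped tubes up to 106 mm high; origin at the centre of its underside. Leave alone.
- tip_box: Bystander: white box of pipette tips with a clear cover, 80 x 115 x 67 mm; origin at the centre of its underside. Leave alone.
- bottle: Bystander: amber bottle, 60 mm diameter, 130 mm tall; origin at the centre of its underside. Leave alone.
There are look-alikes about, which are no part of the job. What is shaped like the plate but blue or red is not meant.

How it is judged:
By the outcome, as a careful person would: the job done as asked, in the order asked, and still so for the second after the job is handed in, while the arm keeps its last pose, push and grip.
It also fails if it takes over 51 s, if anything falls off the work surface, if the arm or the gripper's body presses on something with over 40 N, if the wrist force passes 120 N, or if a joint passes its speed limit or range.

### The arm

A 7-joint arm with a two-finger parallel gripper is mounted at the origin on the work surface. World frame = base frame: x ahead of the robot, y to its left, z up, the work surface at z = 0. Lengths are in m, angles in rad, forces in N, time in s.
With the tool pointing down it reaches from about 0.4 to 0.85 m from the base axis. Payload 10.4 kg.
Tool frame: the origin (TCP) lies midway between the tips of the shut fingers; the grasp point (between the pads) lies 19 mm behind it; z points along the fingers, y is the direction in which the jaws open and shut (so a half turn about z gives the same grasp; the last joint's range is limited). The gripper opens to 87 mm and grips with 3 to 60 N. Pads are 19 mm wide; open, the fingers measure 117 mm over their backs; the gripper's body (75 mm by 190 mm) begins 51 mm behind the grasp point.
Start: joints at [-1.28, 0.332, -0.065, 1.46, 0.022, 1.35, -0.088], TCP at [0.193, 0.595, 0.223] pointing down, gripper open.
Joint ranges: [-2.6, 2.6], [-0.5, 2.12], [-1.47, 1.34], [0.16, 2.42], [-1.27, 4.41], [0.06, 2.06], [-2.6, 2.6]. Speed limits (rad/s): [2.22, 2.22, 2.79, 2.79, 3.14, 3.14, 3.14].

### API

Orientations are given as a unit quaternion [x, y, z, w].
In Python, from bench import r gives the robot as it stands.
- The arm moves only by the tool step_arm, never from a script. Its argument "increments" is a list of rows, each a list of 2 entries, a list of its own where there are three numbers: the shift along the tool's x, y, z in m, then the turn, a rotation vector about the tool's x, y, z in rad. A call has 1 to 5 rows; each row is the pose to reach, as a shift and turn from the pose measured when the call began, along the tool's axes at that moment; what a row does not reach only later rows make up. A row lasts 1/10 s, in which the tool goes at most 50 mm and 8.59 degrees, less where a joint would pass 70% of its speed; a pose out of reach is approached as far as the arm can. A call with a gripper value outside its range is refused whole. "hand" is the closure, from -1 (fully open) to 1 (shut), so that 0 is half open, set as the call begins (left out, the last holds). The fingers move at their own pace and stop on an object; "grip_force" is the grip in N (left out, the last holds). Time passes only in rows, so rows that repeat a pose let the fingers close. It gives the time, the measured TCP pose, the force and the opening at its end, in the units of the state.
- r.read_state(): the state, without advancing time (a new reading comes with each control period).
- r.camera(name): name is "side" or "top" or "wrist"; returns a dict with "pixels" (400x640x3 uint8, blue, green, red), "camera_matrix" (3x3 intrinsics, pixels), "extrinsics" (4x4, takes a point from camera to world coordinates). Camera axes: x right, y up, looking along -z (the intrinsics and any distortion apply to the point x, -y, -z); pixel columns grow to the right and rows downward; lengths in m; the calibration is good to about 2 mm. A picture is of the moment at which its call begins. There is no depth.
- r.close_job(): hands the job in, once; it reports no verdict.
The state is a dict: "time": time; "joint_positions": joint angles; "joint_vel": joint speeds; "joint_torque": joint torques, N m; "ee_pos": TCP position; "eef_rot": TCP orientation; "ft_force": force on the tool from outside, world axes, zero at the start; "torque": the same for the moment, N m; "width": finger opening in m.
Only numpy, scipy, OpenCV 4.12 (cv2) and the standard library are available. Lean on these libraries where they do the work, as an engineer would, in place of code of your own. Each camera call takes 0.05 s, during which the arm holds its last target.

## Working session

There is one attempt and no reset: what is moved stays moved. The work goes in short steps, Python scripts to look and compute and a tool call to move; the robot and the scene stay as the last step left them, time stands still between calls to the robot, and variables do not carry over. Pictures are saved under pics/ and viewed, and the job is handed in when it is done.

Besides the shell and the picture viewer there is one more tool, called after "Request:" as name(argument=value, ...) on one line, values as JSON. step_arm: Moves the arm, as the interface text tells. Its arguments: {"type":"object","properties":{"increments":{"type":"array"},"hand":{"type":"number"},"grip_force":{"type":"number"}},"required":["increments"]}

```bash
mkdir -p pics; ls
python3 - <<'E'
from bench import r
import cv2,numpy as np
for n in ["side","top"]:
    c=r.camera(n); cv2.imwrite(f"pics/{n}0.png",c["pixels"]); print(n,np.round(c["camera_matrix"],1).tolist(),np.round(c["extrinsics"],4).tolist(),[k for k in c])
s=r.read_state()
for k in s: print(k,np.round(s[k],3).tolist())
E
```

```text
pics
side [[369.3, 0.0, 318.5], [0.0, 369.3, 203.5], [0.0, 0.0, 1.0]] [[-0.7546, 0.4213, -0.5031, 0.0943], [-0.6558, -0.5081, 0.5583, 0.3981], [-0.0205, 0.7512, 0.6597, 0.633], [0.0, 0.0, 0.0, 1.0]] ['pixels', 'camera_matrix', 'extrinsics']
top [[387.1, 0.0, 325.2], [0.0, 387.1, 190.8], [0.0, 0.0, 1.0]] [[0.0211, 0.9961, -0.086, 0.4586], [-0.9989, 0.0175, -0.0428, -0.1084], [-0.0411, 0.0869, 0.9954, 0.9736], [0.0, 0.0, 0.0, 1.0]] ['pixels', 'camera_matrix', 'extrinsics']
time 0.1
joint_positions [-1.28, 0.333, -0.065, 1.461, 0.022, 1.35, -0.089]
joint_vel [-0.002, -0.002, -0.001, -0.006, 0.001, 0.001, -0.002]
joint_torque [0.001, -62.454, 0.025, -39.072, -0.061, 0.037, 0.0]
ee_pos [0.193, 0.594, 0.222]
eef_rot [0.156, 0.988, -0.001, -0.0]
ft_force [0.746, -0.021, -0.103]
torque [0.035, 0.007, -0.043]
width 0.087
```

View pics/side0.png

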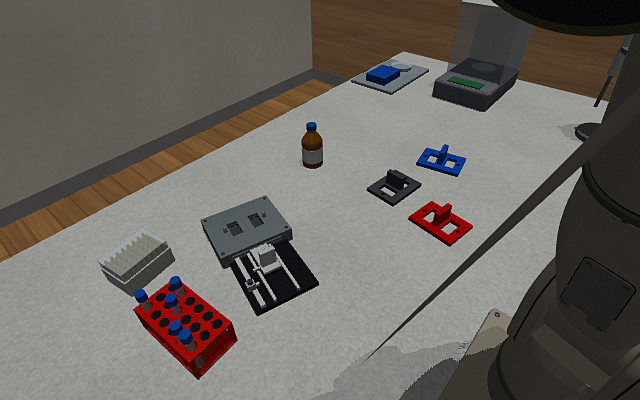

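View pics/top0.png

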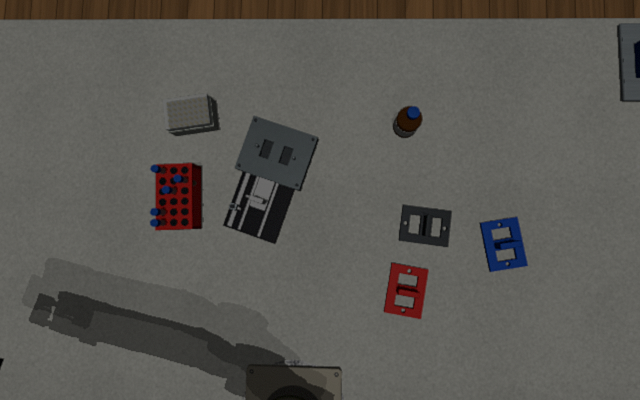

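The dark plate is at top-view (425,225). The look-alikes are blue at (503,244) and red at (406,290). The light box is at (277,152), with the shutter bed in front of it at (260,205). I'll enlarge the crops to confirm.

Run:
```python
import cv2
t=cv2.imread("pics/top0.png"); 
a=cv2.resize(t[105:250,215:330],None,fx=4,fy=4,interpolation=cv2.INTER_CUBIC); cv2.imwrite("pics/t_box.png",a)
a=cv2.resize(t[195:255,390:460],None,fx=8,fy=8,interpolation=cv2.INTER_CUBIC); cv2.imwrite("pics/t_plate.png",a)
```

```text
(no output)
```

View pics/t_box.png

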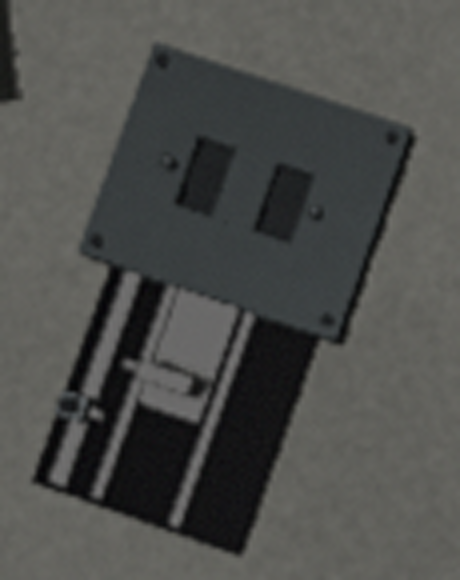

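View pics/t_plate.png

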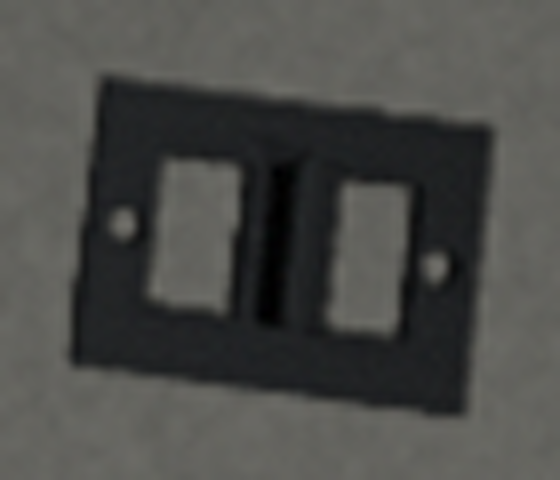

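```bash
cat > h.py <<'E'
import numpy as np, cv2
from scipy.spatial.transform import Rotation as R
from scipy.optimize import least_squares
def bp(c,u,v,z):
    K=c["camera_matrix"];E=np.array(c["extrinsics"])
    d=np.array([(u-K[0][2])/K[0][0],-(v-K[1][2])/K[1][1],-1.]); d=E[:3,:3]@d
    o=E[:3,3]; return o+d*(z-o[2])/d[2]
def proj(c,P):
    K=np.array(c["camera_matrix"]);E=np.array(c["extrinsics"])
    q=(np.atleast_2d(P)-E[:3,3])@E[:3,:3]; q=q*[1,-1,-1]; p=q@K.T; return p[:,:2]/p[:,2:]
def fit2(model,pts):
    # rigid 2D fit; returns x,y,yaw,residuals
    m=np.array(model)[:,:2];p=np.array(pts)[:,:2]
    f=lambda s:(m@np.array([[np.cos(s[2]),np.sin(s[2])],[-np.sin(s[2]),np.cos(s[2])]])+s[:2]-p).ravel()
    best=min((least_squares(f,[*p.mean(0),a]) for a in (0,1.5,3,-1.5)),key=lambda q:q.cost)
    return best.x,best.fun.reshape(-1,2)
E
python3 - <<'E'
from h import *; from bench import r
c=r.camera("top")
f=lambda u,v,s,ox,oy:((u+.5)/s-.5+ox,(v+.5)/s-.5+oy)
B=[(155,44),(412,130),(341,338),(80,250)]
pb=[bp(c,*f(u,v,4,215,105),.036) for u,v in B]
x,res=fit2([(.07,.085),(.07,-.085),(-.07,-.085),(-.07,.085)],pb); print("box",x,(res*1e3).round(1).tolist())
pins=[bp(c,*f(u,v,4,215,105),.048) for u,v in [(170,159),(317,211)]]
print("pins",np.round(pins,4).tolist(),np.linalg.norm(pins[0]-pins[1]),"mid",(pins[0]+pins[1])/2,"yaw",np.arctan2(*(pins[0]-pins[1])[[1,0]])-np.pi/2)
P=[(103,78),(493,127),(465,412),(73,363)]
pp=[bp(c,*f(u,v,8,390,195),.010) for u,v in P]
x,res=fit2([(.045,.06),(.045,-.06),(-.045,-.06),(-.045,.06)],pp); print("plate",x,(res*1e3).round(1).tolist())
h=[bp(c,*f(u,v,8,390,195),.005) for u,v in [(124,224),(436,267)]]
print("holes",np.round(h,4).tolist(),np.linalg.norm(h[0]-h[1]),(h[0]+h[1])/2,np.arctan2(*(h[0]-h[1])[[1,0]])-np.pi/2)
t=bp(c,*f(178,378,4,215,105),.066); print("tab?",t)
s=r.read_state(); print(R.from_quat(s["eef_rot"]).as_matrix().round(3))
E
```

```text
box [ 0.63349152  0.0548774  -0.30919866] [[1.3, -0.6], [2.2, -0.8], [-1.7, 1.4], [-1.8, 0.1]]
pins [[0.6496, 0.1004, 0.048], [0.6188, 0.0092, 0.048]] 0.09623977763486828 mid [0.63419992 0.05481966 0.048     ] yaw -0.3267133736695609
plate [ 0.461656   -0.31381197 -0.10351526] [[0.9, 0.0], [1.3, -0.4], [-1.2, -0.1], [-1.0, 0.5]]
holes [[0.4669, -0.2662, 0.005], [0.4557, -0.3615, 0.005]] 0.09596590867873488 [ 0.46132515 -0.31385909  0.005     ] -0.11696056277495837
tab? [0.51454789 0.08675519 0.066     ]
[[-0.951  0.309 -0.   ]
 [ 0.309  0.951 -0.001]
 [-0.    -0.001 -1.   ]]
```

```bash
cat > go.py <<'E'
import sys; from h import *; from bench import r
# target world x y z, yaw of tool y relative to world y (axes alike plate/box yaw)
x,y,z,w=map(float,sys.argv[1:5]); s=r.read_state()
M=R.from_quat(s["eef_rot"]); p=np.array(s["ee_pos"])
ty=np.array([-np.sin(w),np.cos(w),0]);tz=np.array([0,0,-1.]);tx=np.cross(ty,tz)
T=R.from_matrix(np.c_[tx,ty,tz])
print("t",round(s["time"],2),"pos",p.round(4),"yaw",round(float(np.arctan2(-M.as_matrix()[0,1],M.as_matrix()[1,1])),4),"F",np.round(s["ft_force"],1),"w",round(float(s["width"]),4),"q",np.round(s["joint_positions"],2))
print("shift",M.inv().apply(np.array([x,y,z])-p).round(4),"turn",(M.inv()*T).as_rotvec().round(4))
E
python3 go.py .47 .38 .26 -.32
```

```text
t 0.15 pos [0.1929 0.5942 0.2219] yaw -0.3138 F [0.5 0.6 0.2] w 0.0871 q [-1.28  0.33 -0.06  1.46  0.02  1.35 -0.09]
shift [-0.3297 -0.1182 -0.0379] turn [-0.0011  0.0001  0.0062]
```

Request:
step_arm(increments=[[[-0.04,-0.014,-0.006],[0,0,0]],[[-0.085,-0.03,-0.012],[0,0,0]],[[-0.13,-0.047,-0.02],[0,0,0]],[[-0.177,-0.063,-0.028],[0,0,0]],[[-0.224,-0.08,-0.035],[0,0,0]]], hand=-1)

```text
time: 0.65
ee_pos: [0.3819, 0.4481, 0.2573]
eef_rot: [0.156, 0.988, -0.0, -0.0]
ft_force: [1.1, 0.5, -0.5]
width: 0.0873
```

```bash
python3 go.py .53 .1 .28 -.32
```

```text
t 0.65 pos [0.3819 0.4481 0.2573] yaw -0.3135 F [ 1.1  0.5 -0.5] w 0.0873 q [-1.    0.23  0.06  1.51 -0.01  1.4   0.33]
shift [-0.2482 -0.2854 -0.0225] turn [-0.0009  0.      0.0065]
```

Request:
step_arm(increments=[[[-0.033,-0.038,-0.004],[0,0,0]],[[-0.065,-0.075,-0.008],[0,0,0]],[[-0.098,-0.112,-0.012],[0,0,0]],[[-0.13,-0.15,-0.016],[0,0,0]],[[-0.163,-0.187,-0.022],[0,0,0]]])

```text
time: 1.15
ee_pos: [0.4791, 0.2186, 0.2793]
eef_rot: [0.156, 0.988, -0.0, -0.0]
ft_force: [1.0, 0.8, -0.8]
width: 0.087
```

```bash
python3 - <<'E'
from bench import r
import cv2
c=r.camera("wrist"); cv2.imwrite("pics/w1.png",c["pixels"])
E
python3 go.py .48 -.1 .28 -.32;python3 go.py .46 -.314 .15 -.112
```

```text
t 1.2 pos [0.4834 0.2096 0.2808] yaw -0.3239 F [ 3.8 -9.5  0.7] w 0.0871 q [-0.73  0.08  0.24  1.64 -0.02  1.42  0.77]
shift [-0.0953 -0.2946  0.0018] turn [-0.0023  0.0033 -0.0039]
t 1.2 pos [0.4834 0.2096 0.2808] yaw -0.3239 F [ 3.8 -9.5  0.7] w 0.0871 q [-0.73  0.08  0.24  1.64 -0.02  1.42  0.77]
shift [-0.1441 -0.5036  0.1324] turn [-0.0026  0.0031 -0.2119]
```

View pics/w1.png

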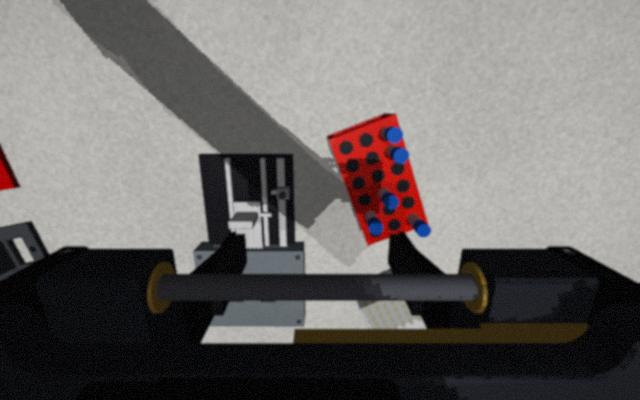

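The wrist view shows the bed, pointer (265,213) and index (280,192) clearly. Moving on to the plate.

Request:
step_arm(increments=[[[-0.013,-0.045,0.004],[0,0,-0.02]],[[-0.026,-0.09,0.01],[0,0,-0.04]],[[-0.04,-0.136,0.018],[0,0,-0.06]],[[-0.053,-0.182,0.027],[0,0,-0.08]],[[-0.066,-0.228,0.037],[0,0,-0.1]]])

```text
time: 1.7
ee_pos: [0.4731, -0.028, 0.2446]
eef_rot: [0.111, 0.994, -0.001, 0.002]
ft_force: [1.1, -0.3, 0.8]
width: 0.0867
```

```bash
python3 go.py .46 -.314 .15 -.112
```

```text
t 1.7 pos [ 0.4731 -0.028   0.2446] yaw -0.223 F [ 1.1 -0.3  0.8] w 0.0867 q [-0.5  -0.04  0.45  1.83  0.02  1.34  1.29]
shift [-0.0501 -0.2816  0.0954] turn [-0.0023  0.0035 -0.111 ]
```

Request:
step_arm(increments=[[[-0.008,-0.045,0.015],[0,0,-0.02]],[[-0.016,-0.09,0.03],[0,0,-0.045]],[[-0.024,-0.135,0.046],[0,0,-0.065]],[[-0.032,-0.18,0.061],[0,0,-0.09]],[[-0.04,-0.225,0.076],[0,0,-0.111]]])

```text
time: 2.2
ee_pos: [0.4624, -0.2579, 0.1688]
eef_rot: [0.055, 0.998, -0.001, 0.002]
ft_force: [0.6, 1.7, -1.0]
width: 0.0868
```

```bash
python3 go.py .46 -.314 .15 -.112
python3 - <<'E'
from bench import r
import cv2
c=r.camera("wrist"); cv2.imwrite("pics/w2.png",c["pixels"])
E
```

```text
t 2.2 pos [ 0.4624 -0.2579  0.1688] yaw -0.1105 F [ 0.6  1.7 -1. ] w 0.0868 q [-0.21  0.17  0.71  1.82 -0.12  1.19  1.99]
shift [-0.0038 -0.056   0.0189] turn [-0.0024  0.0039  0.0015]
```

View pics/w2.png

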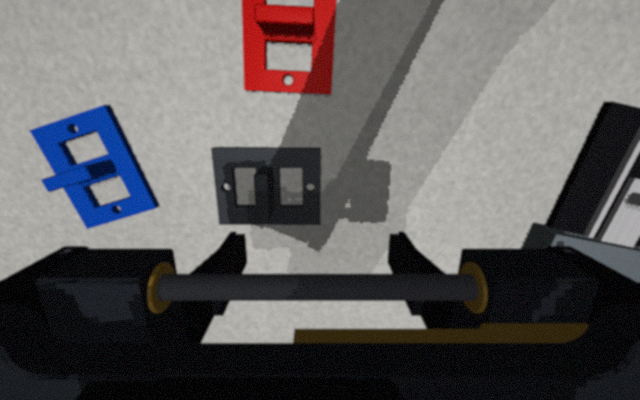

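Same dark plate, at wrist px (267,187); holes at (227,187) and (310,187). Cross-checking it with the wrist calibration.

```bash
python3 - <<'E'
from bench import r
from h import *
c=r.camera("wrist")
im=c["pixels"]; cv2.imwrite("pics/w2b.png",cv2.resize(im[130:240,195:345],None,fx=5,fy=5,interpolation=cv2.INTER_CUBIC))
E
python3 go.py .4615 -.314 .12 -.112
```

```text
t 2.3 pos [ 0.4597 -0.2622  0.1675] yaw -0.119 F [-0.1  0.9  0.4] w 0.0871 q [-0.21  0.18  0.71  1.82 -0.12  1.19  1.99]
shift [-0.008  -0.051   0.0477] turn [-0.0052  0.0002 -0.007 ]
```

View pics/w2b.png

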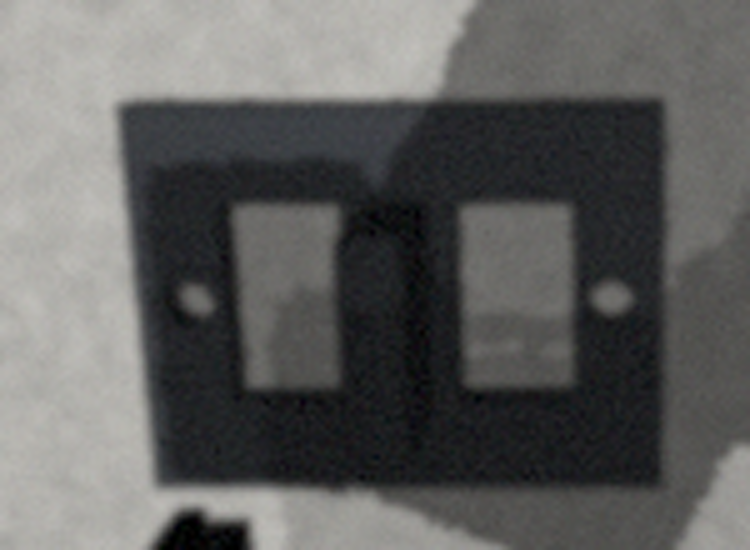

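Run:
```python
from bench import r
from h import *
c=r.camera("wrist")
f=lambda u,v:((u+.5)/5-.5+195,(v+.5)/5-.5+130)
P=[(660,483),(663,102)]
h=[bp(c,*f(*q),.005) for q in [(612,298),(194,299)]]
print(h,np.linalg.norm(h[0]-h[1]),(h[0]+h[1])/2,np.arctan2(*(h[0]-h[1])[[1,0]])-np.pi/2)
# right-hand top edge corners: box +y side edge? print
print([bp(c,*f(*q),.01).round(4) for q in P])
print(c["extrinsics"].round(3) if hasattr(c["extrinsics"],"round") else c["extrinsics"])
```

```text
[array([ 0.4656662 , -0.26310688,  0.005     ]), array([ 0.454584  , -0.35856044,  0.005     ])] 0.09609472760153459 [ 0.4601251  -0.31083366  0.005     ] -0.11558298503869358
[array([ 0.5104, -0.2571,  0.01  ]), array([ 0.4218, -0.2467,  0.01  ])]
[[ 0.119 -0.948 -0.295  0.377]
 [ 0.993  0.112  0.039 -0.251]
 [-0.004 -0.298  0.955  0.329]
 [ 0.     0.     0.     1.   ]]
```

```bash
python3 go.py .461 -.3125 .09 -.116
```

```text
t 2.35 pos [ 0.4609 -0.2592  0.1681] yaw -0.1173 F [-0.2  0.2 -0. ] w 0.0872 q [-0.21  0.17  0.71  1.82 -0.12  1.19  1.99]
shift [-0.0063 -0.0526  0.0783] turn [-0.0038  0.0007 -0.0013]
```

Request:
step_arm(increments=[[[-0.003,-0.026,0.03],[-0.002,0,0]],[[-0.006,-0.045,0.06],[-0.004,0,0]],[[-0.006,-0.053,0.078],[-0.004,0,0]],[[-0.006,-0.053,0.078],[-0.004,0,0]]])

```text
time: 2.75
ee_pos: [0.4594, -0.3121, 0.0881]
eef_rot: [0.059, 0.998, 0.001, -0.002]
ft_force: [-0.4, -0.2, 0.3]
width: 0.0873
```

```bash
python3 go.py .461 -.3125 .019 -.116
```

```text
t 2.75 pos [ 0.4594 -0.3121  0.0881] yaw -0.118 F [-0.4 -0.2  0.3] w 0.0873 q [-0.08  0.36  0.7   1.83 -0.26  1.05  2.18]
shift [-0.0019 -0.0003  0.0691] turn [ 0.001  -0.0035 -0.002 ]
```

Request:
step_arm(increments=[[[-0.001,0,0.025],[0,0,0]],[[-0.001,0,0.05],[0,-0.002,0]],[[-0.001,0,0.064],[0,-0.003,0]],[[-0.001,0,0.069],[0,-0.003,0]]])

```text
time: 3.15
ee_pos: [0.4605, -0.3108, 0.0188]
eef_rot: [0.058, 0.998, 0.001, -0.001]
ft_force: [0.0, 0.5, 0.8]
width: 0.0866
```

Request:
step_arm(increments=[[[0,0,0],[0,0,0]],[[0,0,0],[0,0,0]],[[0,0,0],[0,0,0]],[[0,0,0],[0,0,0]],[[0,0,0],[0,0,0]]], hand=1, grip_force=35)

```text
time: 3.65
ee_pos: [0.4607, -0.3109, 0.0192]
eef_rot: [0.058, 0.998, 0.001, -0.0]
ft_force: [-0.1, 0.4, 0.1]
width: 0.0551
```

```bash
python3 go.py .461 -.3125 .019 -.116
python3 - <<'E'
from bench import r
import cv2
c=r.camera("side"); cv2.imwrite("pics/s2.png",cv2.resize(c["pixels"][120:260,300:500],None,fx=4,fy=4))
E
```

```text
t 3.65 pos [ 0.4607 -0.3109  0.0192] yaw -0.1167 F [-0.1  0.4  0.1] w 0.0551 q [-0.03  0.46  0.66  1.88 -0.34  0.92  2.24]
shift [-0.0005 -0.0015  0.0002] turn [ 0.0017 -0.0005 -0.0007]
```

View pics/s2.png

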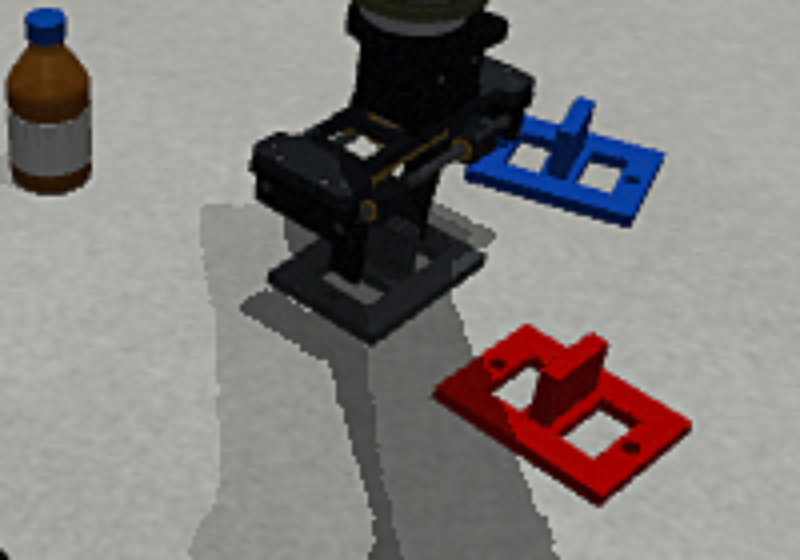

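The fingers straddle the dark plate's rib and are still closing: about 65 mm/s, with 41 mm to go.

Request:
step_arm(increments=[[[0,0,0],[0,0,0]],[[0,0,0],[0,0,0]],[[0,0,0],[0,0,0]],[[0,0,0],[0,0,0]],[[0,0,0],[0,0,0]]])

```text
time: 4.2
ee_pos: [0.4605, -0.3112, 0.0191]
eef_rot: [0.058, 0.998, 0.001, -0.0]
ft_force: [0.4, -1.3, -0.6]
width: 0.0139
```

Request:
step_arm(increments=[[[0,0,0],[0,0,0]],[[0,0,0],[0,0,0]],[[0,0,0],[0,0,0]],[[0,0,0],[0,0,0]]])

```text
time: 4.6
ee_pos: [0.4605, -0.3112, 0.0191]
eef_rot: [0.058, 0.998, 0.001, -0.0]
ft_force: [-0.7, -0.6, -0.4]
width: 0.0137
```

```bash
python3 go.py .461 -.3125 .12 -.116
```

```text
t 4.6 pos [ 0.4605 -0.3112  0.0191] yaw -0.117 F [-0.7 -0.6 -0.4] w 0.0137 q [-0.03  0.46  0.66  1.88 -0.34  0.92  2.24]
shift [-0.0006 -0.0011 -0.1009] turn [ 0.0014 -0.0007 -0.001 ]
```

Gripped at 14 mm, which is the rib thickness. Lifting.

Request:
step_arm(increments=[[[0,0,-0.015],[0,0,0]],[[0,0,-0.045],[0,0,0]],[[0,0,-0.085],[0,0,0]],[[0,0,-0.12],[0,0,0]],[[0,0,-0.145],[0,0,0]]])

```text
time: 5.1
ee_pos: [0.4606, -0.3118, 0.1672]
eef_rot: [0.059, 0.998, 0.001, 0.001]
ft_force: [1.1, 0.6, -4.6]
width: 0.014
```

```bash
python3 go.py .54 -.1 .2 -.25; python3 go.py .634 .055 .14 -.32;python3 - <<'E'
from bench import r
import cv2
c=r.camera("top"); cv2.imwrite("pics/t3.png",cv2.resize(c["pixels"][120:300,330:530],None,fx=4,fy=4))
c=r.camera("wrist"); cv2.imwrite("pics/w3.png",c["pixels"])
E
```

```text
t 5.1 pos [ 0.4606 -0.3118  0.1672] yaw -0.1175 F [ 1.1  0.6 -4.6] w 0.014 q [-0.12  0.26  0.74  1.75 -0.19  1.2   2.13]
shift [-0.054   0.2197 -0.0325] turn [0.0012 0.0011 0.1325]
t 5.1 pos [ 0.4606 -0.3118  0.1672] yaw -0.1175 F [ 1.1  0.6 -4.6] w 0.014 q [-0.12  0.26  0.74  1.75 -0.19  1.2   2.13]
shift [-0.1291  0.3845  0.0278] turn [0.0012 0.0011 0.2025]
```

View pics/w3.png

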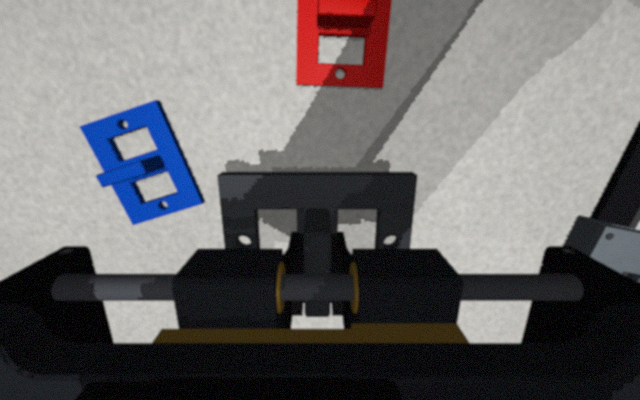

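View pics/t3.png

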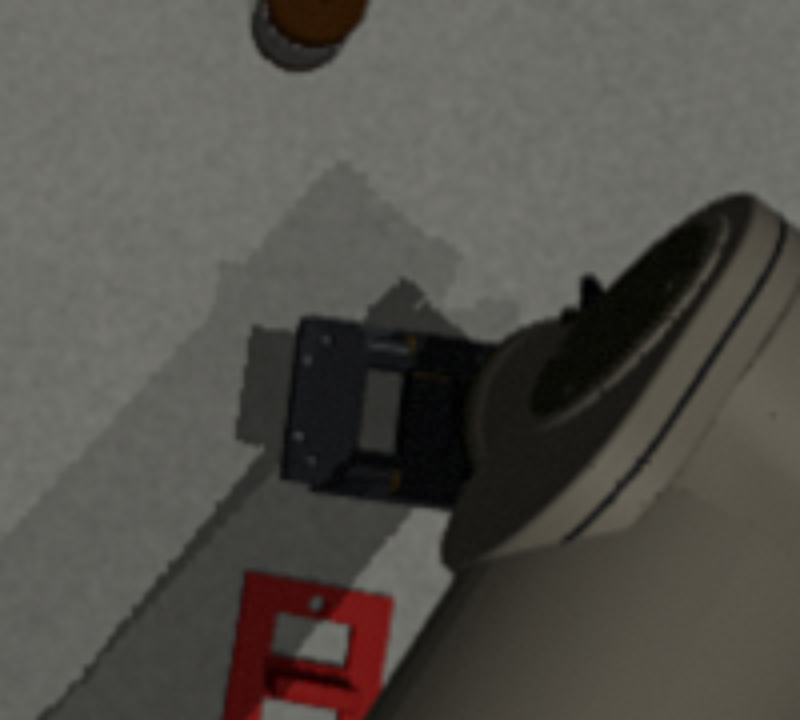

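Plate held level; holes at wrist px (245,240) and (390,240), front corners at (220,173) and (416,173). Measuring the plate-in-hand offset.

Run:
```python
from bench import r
from h import *
c=r.camera("wrist"); s=r.read_state(); p=np.array(s["ee_pos"]); M=R.from_quat(s["eef_rot"])
im=cv2.resize(c["pixels"][160:270,210:425],None,fx=3.5,fy=3.5,interpolation=cv2.INTER_CUBIC)
im=cv2.convertScaleAbs(im,alpha=2.2,beta=0); cv2.imwrite("pics/w3b.png",im)
for yaw in [-.1165]:
  for (px,py) in [(.4605,-.3112)]:
    # predict plate features assuming centred under tool at TCP x,y
    for n,v in dict(FL=(.045,-.06,.010),h1=(0,.048,.01),h2=(0,-.048,.01)).items(): pass
T=lambda v: M.apply(v)+p
# tool frame: plate -x edge = tool +x ; plate top at tool z=+0.009
for n,v in dict(c1=(.045,.06,.009),c2=(.045,-.06,.009),h1=(0,.048,.009),h2=(0,-.048,.009),h1b=(0,.048,.019),h2b=(0,-.048,.019)).items():
    print(n,proj(c,T(np.array(v))).round(1))
print(proj(c,T(np.array((.046,.06,.009)))))
```

```text
c1 [[417.2 172.8]]
c2 [[217.6 173. ]]
h1 [[391.6 241. ]]
h2 [[243.3 241.1]]
h1b [[388.  234.6]]
h2b [[246.8 234.7]]
[[417.40191358 171.19270645]]
```

View pics/w3b.png

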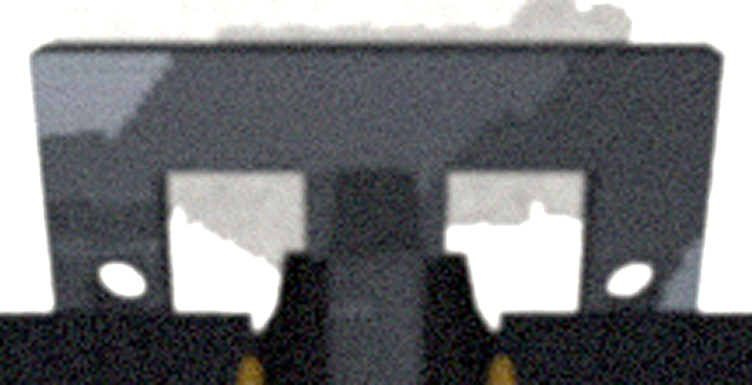

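Offset of the plate in the hand is within about 0.5 mm of centred. Carrying it to the box.

Request:
step_arm(increments=[[[-0.008,0.022,0],[0,0,0.01]],[[-0.022,0.065,0],[0,0,0.035]],[[-0.036,0.108,0],[0,0,0.06]],[[-0.05,0.15,0],[0,0,0.08]],[[-0.065,0.192,0],[0,0,0.1]]])

```text
time: 5.75
ee_pos: [0.5475, -0.1266, 0.1648]
eef_rot: [0.109, 0.994, 0.001, -0.0]
ft_force: [0.4, -0.9, -3.7]
width: 0.0135
```

```bash
python3 go.py .634 .055 .13 -.32
```

```text
t 5.75 pos [ 0.5475 -0.1266  0.1648] yaw -0.218 F [ 0.4 -0.9 -3.7] w 0.0135 q [-0.41  0.26  0.65  1.74 -0.17  1.2   1.64]
shift [-0.0452  0.196   0.035 ] turn [ 0.0012 -0.0005  0.102 ]
```

Request:
step_arm(increments=[[[-0.011,0.045,0.003],[0,0,0.025]],[[-0.021,0.09,0.01],[0,0,0.05]],[[-0.031,0.135,0.018],[0,0,0.075]],[[-0.041,0.175,0.028],[0,0,0.095]],[[-0.045,0.196,0.034],[0,0,0.102]]])

```text
time: 6.25
ee_pos: [0.6333, 0.06, 0.1279]
eef_rot: [0.157, 0.988, 0.001, -0.002]
ft_force: [-0.6, -0.4, -3.5]
width: 0.0138
```

Request:
step_arm(increments=[[[0,0,0],[0,0,0]],[[0,0,0],[0,0,0]]])

```text
time: 6.45
ee_pos: [0.6319, 0.0605, 0.1258]
eef_rot: [0.157, 0.988, -0.0, -0.004]
ft_force: [-0.0, -1.0, -3.6]
width: 0.0138
```

```bash
python3 go.py .634 .055 .085 -.32;python3 - <<'E'
from bench import r
import cv2
c=r.camera("wrist"); cv2.imwrite("pics/w4.png",cv2.convertScaleAbs(c["pixels"],alpha=1.5,beta=0))
E
```

```text
t 6.45 pos [0.6319 0.0605 0.1258] yaw -0.3148 F [-0.  -1.  -3.6] w 0.0138 q [-0.59  0.47  0.56  1.57 -0.26  1.19  1.28]
shift [-0.004  -0.0045  0.0408] turn [-0.0015 -0.0076  0.0052]
```

View pics/w4.png

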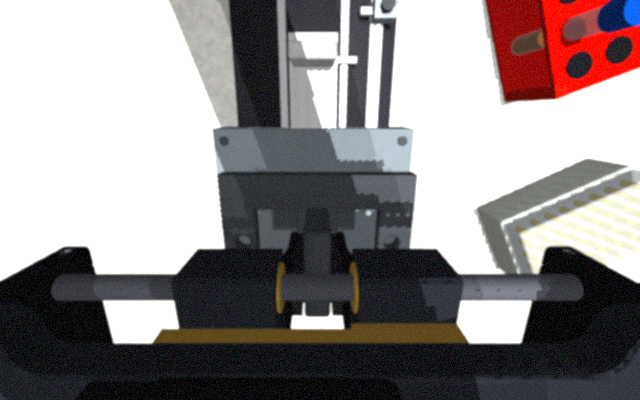

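Run:
```python
from bench import r
from h import *
c=r.camera("wrist"); s=r.read_state(); p=np.array(s["ee_pos"]); M=R.from_quat(s["eef_rot"])
im=cv2.resize(c["pixels"][115:260,205:425],None,fx=3.6,fy=3.6,interpolation=cv2.INTER_CUBIC)
cv2.imwrite("pics/w4b.png",cv2.convertScaleAbs(im,alpha=2.5,beta=10))
for w,x,y in [(-.32,.634,.055),(-.3148,.634,.055)]:
  for P in [(-.07,.085,.036),(-.07,-.085,.036),(0,.048,.05),(0,-.048,.05)]:
    Q=np.array([x+P[0]*np.cos(w)-P[1]*np.sin(w),y+P[0]*np.sin(w)+P[1]*np.cos(w),P[2]]); u=proj(c,Q)[0]; print(P,u.round(1),((u-[205,115])*3.6).round())
```

```text
(-0.07, 0.085, 0.036) [414.2 128.9] [753.  50.]
(-0.07, -0.085, 0.036) [212.1 128.3] [25. 48.]
(0, 0.048, 0.05) [368.5 212.8] [589. 352.]
(0, -0.048, 0.05) [257.5 212.5] [189. 351.]
(-0.07, 0.085, 0.036) [413.8 128.4] [752.  48.]
(-0.07, -0.085, 0.036) [211.7 128.8] [24. 50.]
(0, 0.048, 0.05) [368.5 212.6] [589. 351.]
(0, -0.048, 0.05) [257.5 212.8] [189. 352.]
```

View pics/w4b.png

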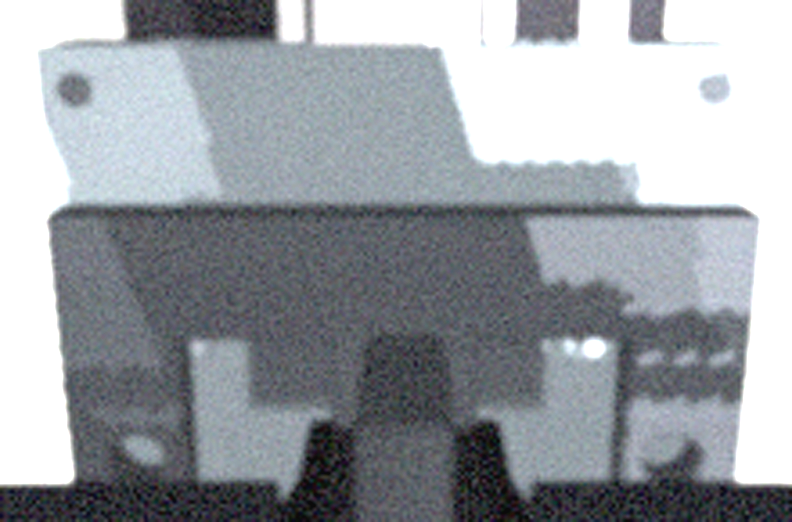

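Request:
step_arm(increments=[[[-0.001,-0.001,0.012],[-0.001,-0.003,0.001]],[[-0.002,-0.003,0.025],[-0.001,-0.006,0.002]],[[-0.003,-0.004,0.036],[-0.001,-0.006,0.002]],[[-0.003,-0.004,0.041],[-0.001,-0.006,0.002]],[[-0.003,-0.004,0.041],[-0.001,-0.006,0.002]]])

```text
time: 7.05
ee_pos: [0.6333, 0.0533, 0.0852]
eef_rot: [0.159, 0.987, -0.0, -0.0]
ft_force: [-1.2, 0.5, -3.2]
width: 0.0142
```

```bash
python3 go.py .634 .055 .085 -.32;python3 - <<'E'
from bench import r
from h import *
c=r.camera("wrist"); s=r.read_state(); p=np.array(s["ee_pos"]); M=R.from_quat(s["eef_rot"])
im=cv2.resize(c["pixels"][115:260,205:425],None,fx=3.6,fy=3.6,interpolation=cv2.INTER_CUBIC)
cv2.imwrite("pics/w5.png",cv2.convertScaleAbs(im,alpha=2.0,beta=10))
pr=lambda v:((proj(c,M.apply(np.array(v))+p)[0]-[205,115])*3.6).round()
print("hole top/bottom R",pr((0,.048,.009)),pr((0,.048,.019)),"L",pr((0,-.048,.009)),pr((0,-.048,.019)))
for dz in (.05,.04): print("pin expected if aligned, z",dz,pr((0,.048,p[2]-dz)),pr((0,-.048,p[2]-dz)))
print("edge",pr((.045,.06,.009)),pr((.045,-.06,.009)))
E
```

```text
t 7.05 pos [0.6333 0.0533 0.0852] yaw -0.3202 F [-1.2  0.5 -3.2] w 0.0142 q [-0.57  0.5   0.54  1.61 -0.28  1.11  1.3 ]
shift [-0.0001  0.0018  0.0002] turn [-0.0006 -0.0008 -0.0002]
hole top/bottom R [675. 468.] [661. 444.] L [133. 469.] [146. 445.]
pin expected if aligned, z 0.05 [642. 408.] [166. 409.]
pin expected if aligned, z 0.04 [631. 390.] [176. 390.]
edge [768. 220.] [ 39. 220.]
```

View pics/w5.png

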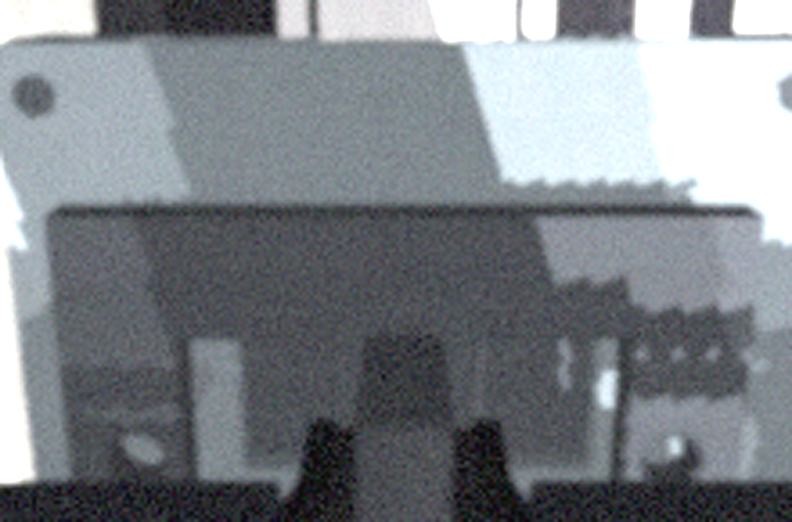

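Run:
```python
from bench import r
from h import *
t=r.camera("top")
f=lambda u,v:((u+.5)/4-.5+215,(v+.5)/4-.5+105)
w=-.322
for q in [(163,61),(393,137),(327,319),(97,241)]:
    P=bp(t,*f(*q),.036)[:2]-[.634,.055]; print((np.array([[np.cos(w),np.sin(w)],[-np.sin(w),np.cos(w)]])@P*1e3).round(1))
c=r.camera("wrist")
im=c["pixels"]
cv2.imwrite("pics/w6.png",cv2.convertScaleAbs(cv2.resize(im[100:180,190:450],None,fx=3,fy=3,interpolation=cv2.INTER_CUBIC),alpha=1.5,beta=0))
cv2.imwrite("pics/w6b.png",cv2.convertScaleAbs(cv2.resize(im[200:260,210:425],None,fx=3.7,fy=3.7,interpolation=cv2.INTER_CUBIC),alpha=2.5,beta=10))
```

```text
[58.5 77.3]
[ 60.3 -74.7]
[-59.2 -74.8]
[-61.1  76.3]
```

View pics/w6.png

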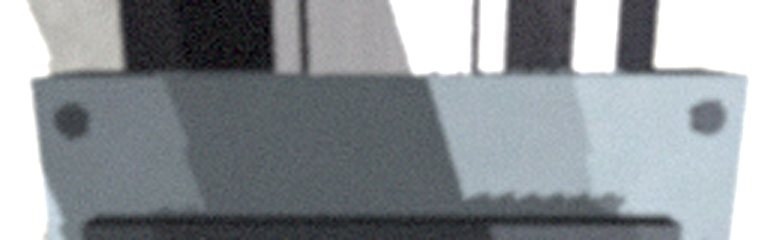

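View pics/w6b.png

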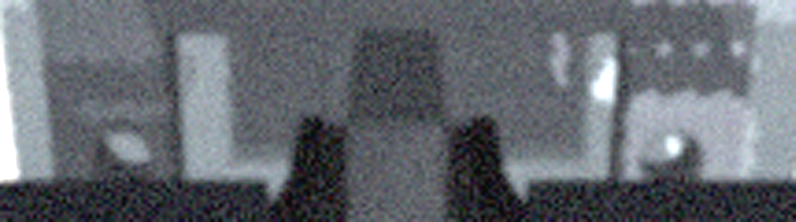

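Run:
```python
from bench import r
from h import *
c=r.camera("wrist"); s=r.read_state(); p=np.array(s["ee_pos"]); M=R.from_quat(s["eef_rot"])
K=c["camera_matrix"]; E=np.array(c["extrinsics"]); print(np.round(K,1).tolist())
# camera in tool frame
Rc=M.inv()*R.from_matrix(E[:3,:3]); tc=M.inv().apply(E[:3,3]-p); print("cam in tool",tc.round(4),Rc.as_rotvec().round(4))
a=lambda u,v:((u+.5)/3-.5+190,(v+.5)/3-.5+100)
b=lambda u,v:((u+.5)/3.6-.5+205,(v+.5)/3.6-.5+115)
obs=np.array([a(71,121),a(708,117),a(33,78),a(747,76)])
box=np.array([[-.06,-.075,0],[-.06,.075,0],[-.07,-.085,0],[-.07,.085,0]])
plate_obs=np.array([b(51,211),b(757,210)])  # front top edge corners
def pt(T):  # tool pts -> pixel
    return proj(c,M.apply(T)+p)
# tool frame: tool x = -box x, y = y, z=-z
def f(q):
    dx,dy,w,h=q   # seat centre in tool frame
    B=box.copy(); cw,sw=np.cos(w),np.sin(w)
    T=np.c_[-B[:,0],B[:,1],0*B[:,0]]
    T=np.c_[T[:,0]*cw-T[:,1]*sw+dx,T[:,0]*sw+T[:,1]*cw+dy,T[:,2]+h]
    return (pt(T)-obs).ravel()
q=least_squares(f,[0,0,0,.05]); print("seat in tool dx,dy,w,h",q.x.round(4),q.fun.round(1))
h0=p[2]-.036
q=least_squares(lambda k:f([*k,h0]),[0,0,0]); print("fixed h",h0,q.x.round(4),q.fun.round(1))
def g(k):
    T=np.array([[.045+k[0],-.06+k[1],.009+0],[.045+k[0],.06+k[1],.009]]); return (pt(T)-plate_obs).ravel()
q=least_squares(g,[0,0]);print("plate in tool",q.x.round(4),q.fun.round(1))
```

```text
[[292.3, 0.0, 316.9], [0.0, 292.3, 198.8], [0.0, 0.0, 1.0]]
cam in tool [ 8.33e-02 -1.00e-04 -1.61e-01] [2.0582 2.059  0.3116]
seat in tool dx,dy,w,h [ 0.0016  0.0023 -0.0039  0.0516] [ 1.6 -0.  -1.4  0.4 -1.4 -0.   1.2 -0.4]
fixed h 0.05096260491349212 [ 0.0017  0.0023 -0.0039] [ 1.3  0.  -1.1  0.5 -1.8  0.   1.6 -0.3]
plate in tool [0.0012 0.0001] [-3.1  0.2  3.1  0.4]
```

Request:
step_arm(increments=[[[0.0004,0.001,0.005],[0,0,-0.002]],[[0.001,0.0022,0.01],[0,0,-0.004]],[[0.001,0.0022,0.015],[0,0,-0.004]],[[0.001,0.0022,0.015],[0,0,-0.004]],[[0.001,0.0022,0.015],[0,0,-0.004]]])

```text
time: 7.75
ee_pos: [0.634, 0.056, 0.0717]
eef_rot: [0.157, 0.988, 0.0, 0.001]
ft_force: [-0.0, 0.2, -3.6]
width: 0.0135
```

```bash
python3 go.py .634 .055 .055 -.32;python3 - <<'E'
from bench import r
from h import *
c=r.camera("wrist"); s=r.read_state(); p=np.array(s["ee_pos"]); M=R.from_quat(s["eef_rot"])
im=cv2.resize(c["pixels"][115:260,205:425],None,fx=3.6,fy=3.6,interpolation=cv2.INTER_CUBIC)
cv2.imwrite("pics/w7.png",cv2.convertScaleAbs(im,alpha=2.0,beta=10))
pr=lambda v:((proj(c,M.apply(np.array(v))+p)[0]-[205,115])*3.6).round()
print("hole top/bottom R",pr((0,.048,.009)),pr((0,.048,.019)),"L",pr((0,-.048,.009)),pr((0,-.048,.019)))
print("pin tip expected",pr((0,.048,.023)),pr((0,-.048,.023)))
im=c["pixels"]
cv2.imwrite("pics/w7a.png",cv2.convertScaleAbs(cv2.resize(im[90:180,180:460],None,fx=2.8,fy=2.8,interpolation=cv2.INTER_CUBIC),alpha=1.5,beta=0))
E
```

```text
t 7.75 pos [0.634  0.056  0.0717] yaw -0.3158 F [-0.   0.2 -3.6] w 0.0135 q [-0.57  0.52  0.54  1.62 -0.29  1.08  1.31]
shift [-0.0002 -0.0009  0.0167] turn [0.0005 0.0013 0.0042]
hole top/bottom R [672. 466.] [659. 442.] L [132. 466.] [145. 442.]
pin tip expected [654. 433.] [150. 433.]
```

View pics/w7.png

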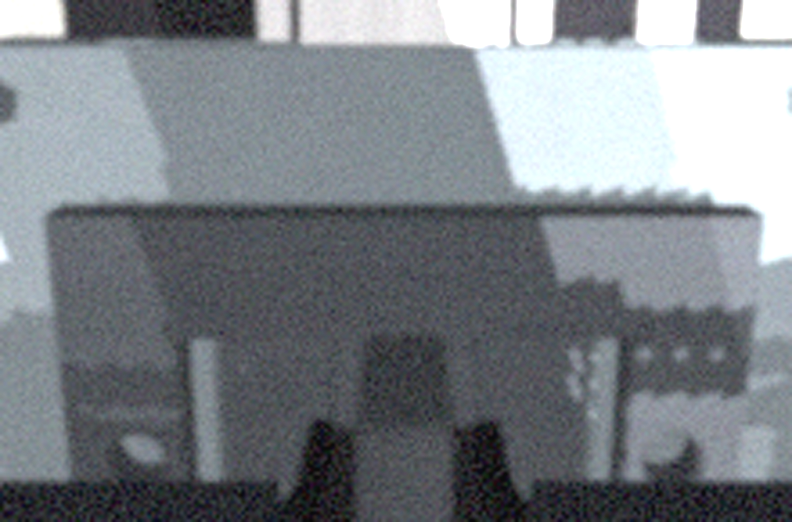

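View pics/w7a.png

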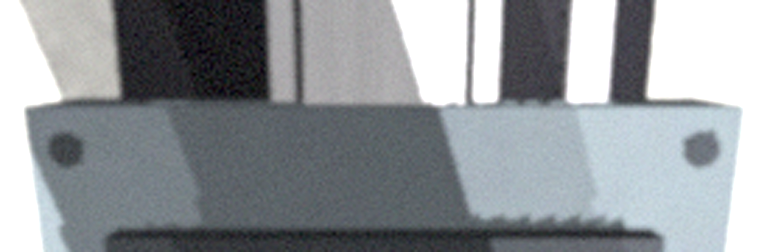

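```bash
cat > rel.py <<'E'
from bench import r
from h import *
def rel(c,s,obs,zfix=True):
    p=np.array(s["ee_pos"]); M=R.from_quat(s["eef_rot"])
    # fixed hand-eye
    Rt=R.from_rotvec([2.0582,2.059,.3116]); tt=np.array([.0833,-.0001,-.161]); K=np.array(c["camera_matrix"])
    def pt(T):
        q=Rt.inv().apply(T-tt)*[1,-1,-1]; u=q@K.T; return u[:,:2]/u[:,2:]
    box=np.array([[-.06,-.075,0],[-.06,.075,0],[-.07,-.085,0],[-.07,.085,0]])
    def f(q):
        dx,dy,w,h=q; T=np.c_[-box[:,0],box[:,1]]; cw,sw=np.cos(w),np.sin(w)
        T=np.c_[T[:,0]*cw-T[:,1]*sw+dx,T[:,0]*sw+T[:,1]*cw+dy,0*T[:,0]+h]; return (pt(T)-obs).ravel()
    q=least_squares(f,[0,0,0,.05]); print("dx dy w h",q.x.round(4),q.fun.round(1))
    h0=p[2]-.036; q=least_squares(lambda k:f([*k,h0]),[0,0,0]); print("h fixed",round(h0,4),q.x.round(4))
    Z=np.array([[.045,-.06,.009],[.045,.06,.009]]); print("plate pred",pt(Z).round(1).tolist())
    return pt
E
python3 - <<'E'
from rel import *
c=r.camera("wrist"); s=r.read_state()
E=np.array(c["extrinsics"]);M=R.from_quat(s["eef_rot"]); print(M.inv().apply(E[:3,3]-s["ee_pos"]),(M.inv()*R.from_matrix(E[:3,:3])).as_rotvec())
a=lambda u,v:((u+.5)/2.8-.5+180,(v+.5)/2.8-.5+90)
rel(c,s,np.array([a(65,149),a(702,148),a(27,108),a(741,108)]))
print("plate obs",a(106,232),a(663,233))
E
```

```text
[ 8.33213991e-02 -8.10996408e-05 -1.61027564e-01] [2.05818018 2.05903795 0.31155101]
dx dy w h [ 0.0007  0.0001 -0.0003  0.0369] [ 1.8  0.3 -1.6  0.5 -1.5 -0.4  1.3 -0.5]
h fixed 0.0361 [ 0.0008  0.0001 -0.0003]
plate pred [[215.8, 175.4], [417.7, 175.3]]
plate obs (217.53571428571428, 172.53571428571428) (416.4642857142857, 172.89285714285717)
```

Relative alignment is now about (0.5 mm, 0.1 mm, 0.3 mrad). Lowering gently while watching the force.

Request:
step_arm(increments=[[[0.0002,0,0.002],[0,0,0]],[[0.0002,0,0.004],[0,0,0]],[[0.0002,0,0.006],[0,0,0]]])

```text
time: 8.15
ee_pos: [0.6341, 0.056, 0.066]
eef_rot: [0.157, 0.988, 0.0, 0.001]
ft_force: [0.3, 0.1, -3.4]
width: 0.0137
```

Request:
step_arm(increments=[[[0,0,0.0015],[0,0,0]],[[0,0,0.003],[0,0,0]],[[0,0,0.004],[0,0,0]]])

```text
time: 8.45
ee_pos: [0.6341, 0.056, 0.0618]
eef_rot: [0.157, 0.988, 0.0, 0.001]
ft_force: [-0.2, 0.5, -3.5]
width: 0.0139
```

Run:
```python
from bench import r
from h import *
c=r.camera("wrist"); 
im=cv2.resize(c["pixels"][115:260,205:425],None,fx=3.6,fy=3.6,interpolation=cv2.INTER_CUBIC)
cv2.imwrite("pics/w8.png",cv2.convertScaleAbs(im,alpha=2.0,beta=10))
```

```text
(no output)
```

View pics/w8.png

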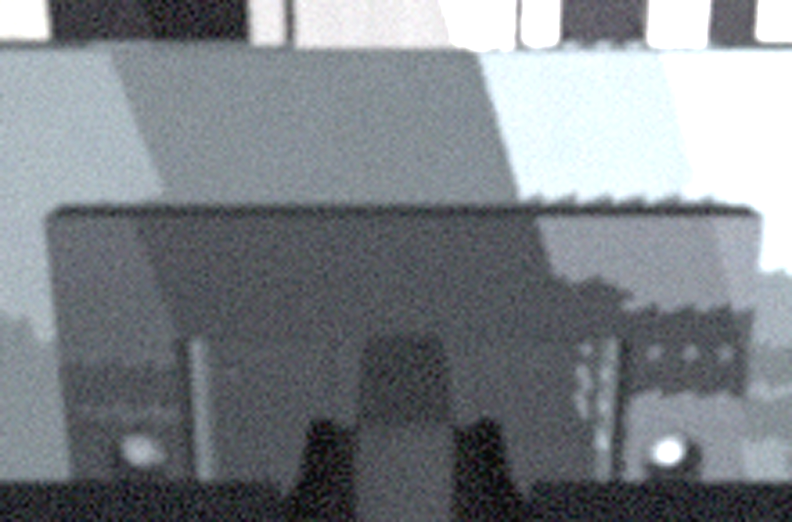

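Both pins now show in their holes at crop (142,452) and (669,452). Continuing down.

Request:
step_arm(increments=[[[0,0,0.001],[0,0,0]],[[0,0,0.002],[0,0,0]],[[0,0,0.003],[0,0,0]],[[0,0,0.003],[0,0,0]]])

```text
time: 8.9
ee_pos: [0.6339, 0.056, 0.0585]
eef_rot: [0.157, 0.988, 0.0, 0.001]
ft_force: [-0.1, -0.6, -3.7]
width: 0.0136
```

Request:
step_arm(increments=[[[0,0,0.001],[0,0,0]],[[0,0,0.0015],[0,0,0]]])

```text
time: 9.1
ee_pos: [0.6339, 0.056, 0.0569]
eef_rot: [0.157, 0.988, 0.0, 0.001]
ft_force: [0.5, 0.3, -3.1]
width: 0.0141
```

Request:
step_arm(increments=[[[0,0,0.0005],[0,0,0]],[[0,0,0.0012],[0,0,0]]])

```text
time: 9.3
ee_pos: [0.6339, 0.056, 0.0557]
eef_rot: [0.157, 0.988, 0.0, 0.001]
ft_force: [0.2, -0.1, -3.7]
width: 0.0141
```

Request:
step_arm(increments=[[[0,0,0.0005],[0,0,0]],[[0,0,0.001],[0,0,0]]])

```text
time: 9.5
ee_pos: [0.634, 0.056, 0.0551]
eef_rot: [0.157, 0.988, 0.0, 0.001]
ft_force: [-3.5, -0.1, 5.1]
width: 0.0138
```

Contact came at TCP 0.0551, against 0.036 + 0.0191 expected for a seated plate. I'll take a quick look before releasing.

Run:
```python
from bench import r
from h import *
c=r.camera("side"); 
im=cv2.resize(c["pixels"][165:320,170:340],None,fx=3.8,fy=3.8,interpolation=cv2.INTER_CUBIC)
cv2.imwrite("pics/s9.png",cv2.convertScaleAbs(im,alpha=1.6,beta=10))
```

```text
(no output)
```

View pics/s9.png

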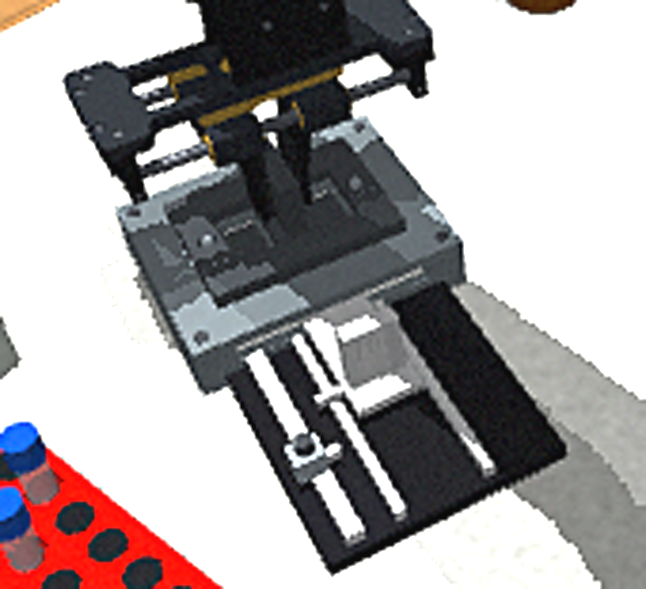

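Plate flush, with pins showing through both holes, (207,240) and (355,183) in the crop. Releasing.

Request:
step_arm(increments=[[[0,0,0],[0,0,0]],[[0,0,0],[0,0,0]],[[0,0,0],[0,0,0]],[[0,0,0],[0,0,0]],[[0,0,0],[0,0,0]]], hand=0.1)

```text
time: 10.05
ee_pos: [0.634, 0.0561, 0.0551]
eef_rot: [0.157, 0.988, 0.0, 0.001]
ft_force: [0.0, 0.6, 0.4]
width: 0.038
```

Request:
step_arm(increments=[[[0,0,-0.01],[0,0,0]],[[0,0,-0.03],[0,0,0]],[[0,0,-0.06],[0,0,0]],[[0,0,-0.09],[0,0,0]],[[0,0,-0.12],[0,0,0]]])

```text
time: 10.55
ee_pos: [0.6338, 0.0558, 0.1772]
eef_rot: [0.157, 0.988, 0.0, 0.001]
ft_force: [1.3, 0.2, -0.2]
width: 0.0393
```

```bash
python3 go.py .57 .08 .19 -1.89
python3 - <<'E'
from bench import r
from h import *
c=r.camera("wrist"); 
cv2.imwrite("pics/w10.png",c["pixels"]); cv2.imwrite("pics/w10b.png",cv2.resize(c["pixels"][0:150,200:440],None,fx=3.3,fy=3.3,interpolation=cv2.INTER_CUBIC))
np.save("w10E.npy",c["extrinsics"])
c=r.camera("side"); 
im=cv2.resize(c["pixels"][165:320,170:340],None,fx=3.8,fy=3.8,interpolation=cv2.INTER_CUBIC)
cv2.imwrite("pics/s10.png",cv2.convertScaleAbs(im,alpha=1.6,beta=10))
E
```

```text
t 10.55 pos [0.6338 0.0558 0.1772] yaw -0.3162 F [ 1.3  0.2 -0.2] w 0.0393 q [-0.59  0.42  0.58  1.52 -0.23  1.27  1.27]
shift [ 0.0681  0.0032 -0.013 ] turn [2.5000e-03 8.0000e-04 1.5738e+00]
```

View pics/w10.png

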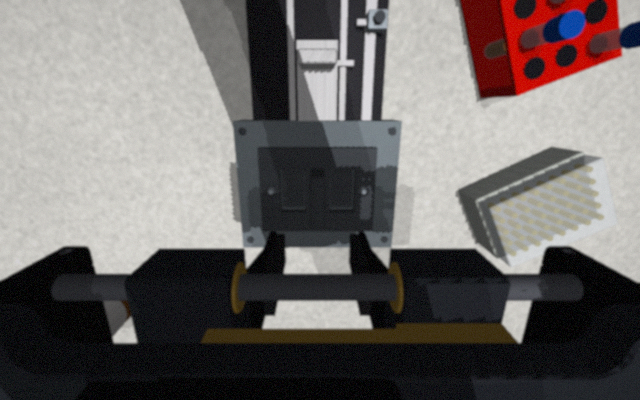

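View pics/w10b.png

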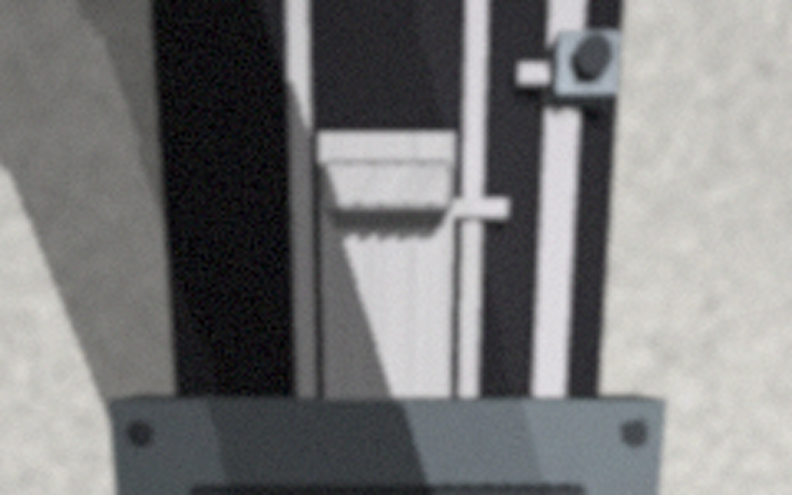

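View pics/s10.png

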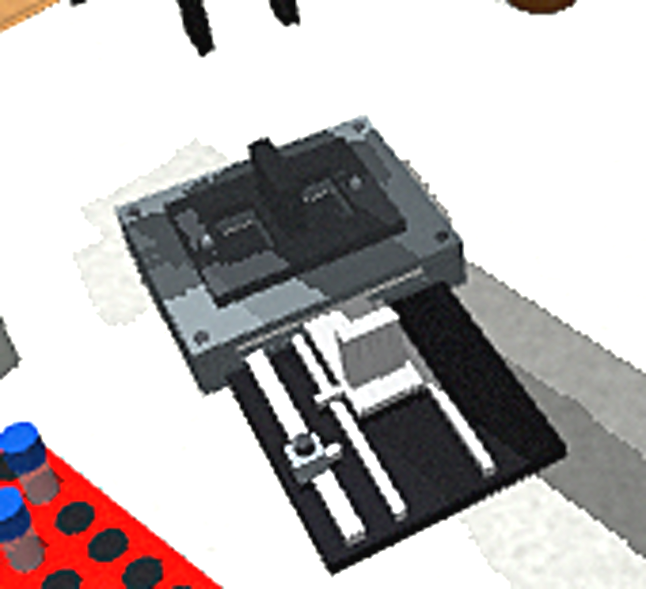

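Plate stayed flush and the gripper is clear. Pointer tip at crop (511,208), blade end at (516,74).

Run:
```python
from bench import r
from h import *
E=np.load("w10E.npy"); c=dict(extrinsics=E,camera_matrix=np.array([[292.3,0,316.9],[0,292.3,198.8],[0,0,1]]))
a=lambda u,v:((u+.5)/3.3-.5+200,(v+.5)/3.3-.5+0)
w=-.318
W=lambda P:np.array([[np.cos(w),np.sin(w)],[-np.sin(w),np.cos(w)]])@(P[:2]-[.634,.055])*1e3
A=W(bp(c,*a(511,208),.024));B=W(bp(c,*a(516,74),.024)); print("wrist pointer",A,"blade",B,A-B)
print("corners",W(bp(c,*a(110,399),.036)),W(bp(c,*a(663,399),.036)))
print("tab top front edge mid", W(bp(c,*a(387,130),.066)))
t=r.camera("top"); f=lambda u,v:((u+.5)/4-.5+215,(v+.5)/4-.5+105)
A=W(bp(t,*f(122,363),.024));B=W(bp(t,*f(101,414),.024)); print("top pointer",A,"blade",B,A-B)
cv2.imwrite("pics/t11.png",cv2.resize(t["pixels"][165:240,215:290],None,fx=8,fy=8,interpolation=cv2.INTER_CUBIC))
s=r.camera("side"); cv2.imwrite("pics/s11.png",cv2.resize(s["pixels"][235:320,215:320],None,fx=7,fy=7,interpolation=cv2.INTER_CUBIC))
```

```text
wrist pointer [-125.83402666   37.9752259 ] blade [-161.00233182   38.00042282] [ 3.51683052e+01 -2.51969150e-02]
corners [-71.1475973  -82.73793785] [-71.39854159  84.73592964]
tab top front edge mid [-138.19167124    0.90953273]
top pointer [-126.57223046   38.51275908] blade [-160.57974627   39.82842068] [34.00751581 -1.3156616 ]
```

View pics/s11.png

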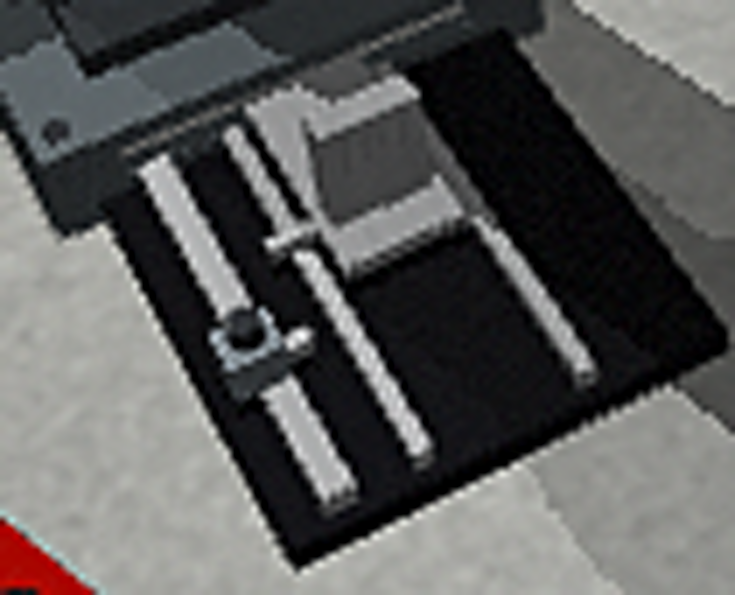

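View pics/t11.png

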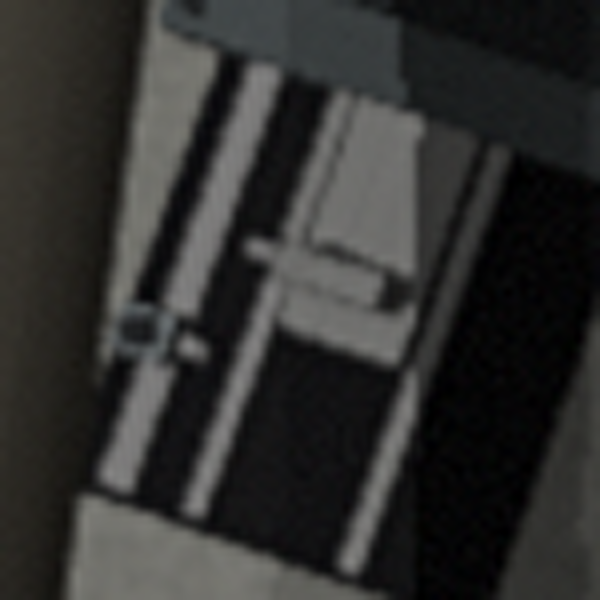

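```bash
python3 go.py .515 .0945 .17 -1.889
```

```text
t 10.75 pos [0.6342 0.056  0.1762] yaw -0.316 F [-0.3 -0.1 -0.6] w 0.0387 q [-0.59  0.42  0.58  1.52 -0.24  1.27  1.27]
shift [ 0.1253 -0.0004  0.0058] turn [3.800e-03 8.000e-04 1.573e+00]
```

Request:
step_arm(increments=[[[0.012,0,0],[0,0,0.14]],[[0.024,0,0],[0,0,0.28]],[[0.036,0,0],[0,0,0.42]],[[0.048,0,0],[0,0,0.56]],[[0.06,0,0],[0,0,0.7]]])

```text
time: 11.25
ee_pos: [0.576, 0.0747, 0.1749]
eef_rot: [0.489, 0.872, 0.001, 0.001]
ft_force: [-0.6, -0.6, -0.6]
width: 0.0393
```

```bash
python3 go.py .515 .0945 .17 -1.889
```

```text
t 11.25 pos [0.576  0.0747 0.1749] yaw -1.0217 F [-0.6 -0.6 -0.6] w 0.0393 q [-0.79  0.31  0.71  1.68 -0.21  1.23  0.51]
shift [ 0.0487 -0.0417  0.0048] turn [ 1.600e-03 -2.000e-04  8.673e-01]
```

Request:
step_arm(increments=[[[0.01,-0.009,0],[0,0,0.145]],[[0.02,-0.018,0],[0,0,0.29]],[[0.03,-0.027,0],[0,0,0.435]],[[0.04,-0.036,0],[0,0,0.58]],[[0.047,-0.04,0],[0,0,0.725]]])

```text
time: 11.75
ee_pos: [0.5158, 0.0939, 0.1738]
eef_rot: [0.768, 0.64, -0.0, -0.0]
ft_force: [1.0, 0.1, 0.2]
width: 0.0392
```

```bash
python3 go.py .515 .0945 .11 -1.889
```

```text
t 11.75 pos [0.5158 0.0939 0.1738] yaw -1.7526 F [1.  0.1 0.2] w 0.0392 q [-1.    0.17  0.82  1.83 -0.13  1.2  -0.32]
shift [ 0.0004 -0.0008  0.0638] turn [-0.0005  0.0002  0.1364]
```

Request:
step_arm(increments=[[[0,0,0.02],[0,0,0.1]],[[0,0,0.045],[0,0,0.136]],[[0,0,0.063],[0,0,0.136]],[[0,0,0.063],[0,0,0.136]]])

```text
time: 12.15
ee_pos: [0.5136, 0.0935, 0.108]
eef_rot: [0.81, 0.586, -0.003, -0.001]
ft_force: [-1.0, -0.8, -0.1]
width: 0.0389
```

```bash
python3 go.py .515 .0945 .033 -1.889
python3 - <<'E'
from bench import r
from h import *
c=r.camera("wrist"); s=r.read_state()
cv2.imwrite("pics/w12.png",c["pixels"])
p=np.array(s["ee_pos"])
E
```

```text
t 12.15 pos [0.5136 0.0935 0.108 ] yaw -1.8884 F [-1.  -0.8 -0.1] w 0.0389 q [-0.98  0.26  0.81  1.9  -0.21  1.07 -0.4 ]
shift [0.0017 0.0014 0.075 ] turn [-0.0043  0.0041  0.0007]
```

View pics/w12.png

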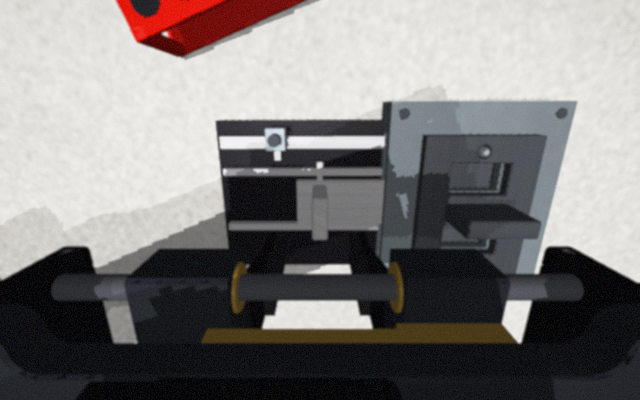

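The tab (320,205) lies between the fingers, and pointer (320,164) and blade end (277,158) are in view. Descending.

Request:
step_arm(increments=[[[0,0.001,0.025],[-0.002,0.001,0]],[[0.001,0.001,0.05],[-0.003,0.003,0]],[[0.001,0.001,0.068],[-0.003,0.003,0]],[[0.001,0.001,0.074],[-0.003,0.003,0]],[[0.001,0.001,0.074],[-0.003,0.003,0]]])

```text
time: 12.7
ee_pos: [0.5157, 0.0939, 0.0358]
eef_rot: [0.81, 0.586, -0.0, 0.0]
ft_force: [-0.5, -0.2, 0.1]
width: 0.0389
```

```bash
python3 go.py .515 .0945 .033 -1.889
python3 - <<'E'
from bench import r
from h import *
c=r.camera("wrist")
cv2.imwrite("pics/w13.png",c["pixels"])
c=r.camera("side"); cv2.imwrite("pics/s13.png",cv2.resize(c["pixels"][165:320,170:340],None,fx=3.8,fy=3.8))
E
```

```text
t 12.7 pos [0.5157 0.0939 0.0358] yaw -1.8886 F [-0.5 -0.2  0.1] w 0.0389 q [-0.92  0.38  0.76  1.96 -0.32  0.93 -0.31]
shift [ 0.0004 -0.0008  0.0028] turn [0.0002 0.0004 0.0004]
```

View pics/w13.png

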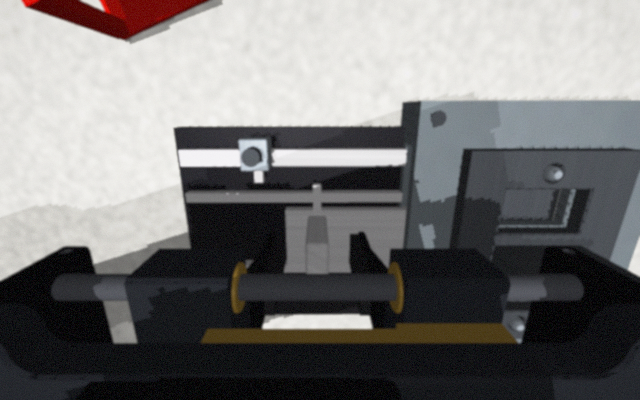

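View pics/s13.png

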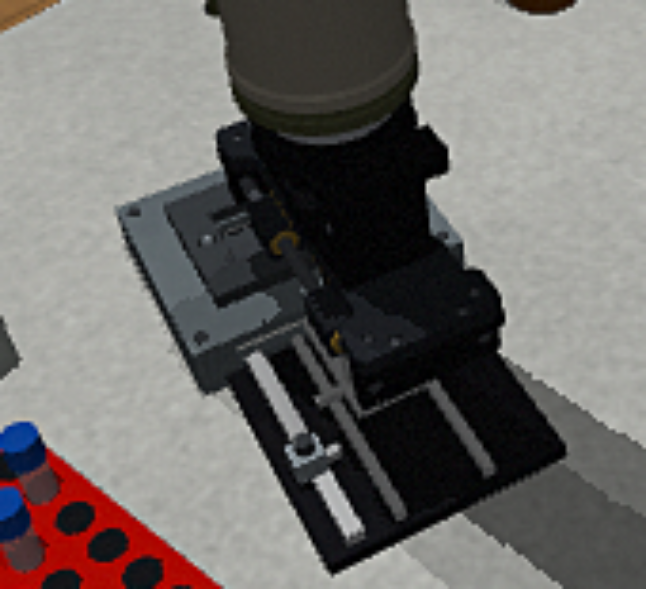

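Request:
step_arm(increments=[[[0,-0.001,0.002],[0,0,0]],[[0,-0.001,0.002],[0,0,0]],[[0,-0.001,0.002],[0,0,0]],[[0,-0.001,0.002],[0,0,0]],[[0,-0.001,0.002],[0,0,0]]], hand=1, grip_force=50)

```text
time: 13.3
ee_pos: [0.5158, 0.0944, 0.0349]
eef_rot: [0.81, 0.586, 0.001, 0.001]
ft_force: [2.2, -1.1, 0.1]
width: 0.0117
```

Request:
step_arm(increments=[[[0,0,0],[0,0,0]],[[0,0,0],[0,0,0]],[[0,0,0],[0,0,0]]])

```text
time: 13.6
ee_pos: [0.5158, 0.0944, 0.035]
eef_rot: [0.81, 0.586, 0.001, 0.001]
ft_force: [-0.0, 0.0, -0.1]
width: 0.012
```

```bash
python3 go.py .515 .0945 .033 -1.889
python3 - <<'E'
from bench import r
from h import *
c=r.camera("wrist")
cv2.imwrite("pics/w14.png",cv2.convertScaleAbs(cv2.resize(c["pixels"][120:260,170:420],None,fx=3.2,fy=3.2,interpolation=cv2.INTER_CUBIC),alpha=1.3,beta=0))
np.save("w14E.npy",c["extrinsics"])
E
```

```text
t 13.6 pos [0.5158 0.0944 0.035 ] yaw -1.8886 F [-0.   0.  -0.1] w 0.012 q [-0.92  0.38  0.76  1.96 -0.32  0.92 -0.31]
shift [-0.0002 -0.0008  0.002 ] turn [ 0.0023 -0.0013  0.0004]
```

View pics/w14.png

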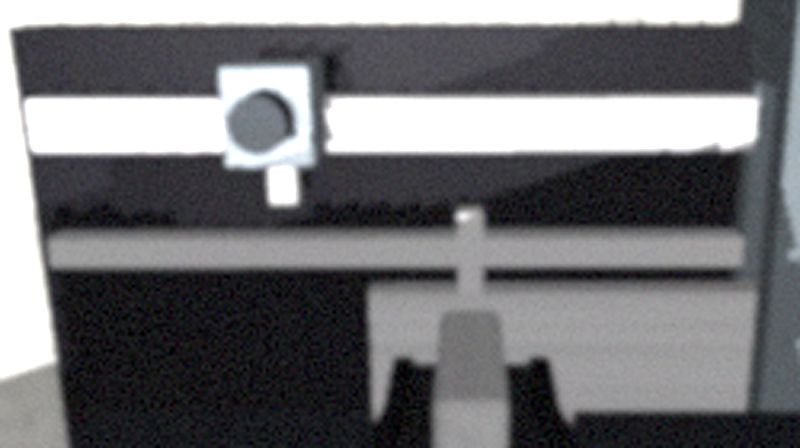

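Run:
```python
from h import *
E=np.load("w14E.npy"); c=dict(extrinsics=E,camera_matrix=np.array([[292.3,0,316.9],[0,292.3,198.8],[0,0,1]]))
a=lambda u,v:((u+.5)/3.2-.5+170,(v+.5)/3.2-.5+120)
w=-.318
W=lambda P:np.array([[np.cos(w),np.sin(w)],[-np.sin(w),np.cos(w)]])@(P[:2]-[.634,.055])*1e3
A=W(bp(c,*a(470,211),.024));B=W(bp(c,*a(284,205),.024)); print(A,B,A-B)
```

```text
[-126.10354144   37.46200893] [-161.35500398   38.65976208] [35.25146253 -1.19775315]
```

Request:
step_arm(increments=[[[0,-0.005,0],[0,0,0]],[[0,-0.013,0],[0,0,0]],[[0,-0.022,0],[0,0,0]],[[0,-0.03,0],[0,0,0]],[[0,-0.034,0],[0,0,0]]])

```text
time: 14.15
ee_pos: [0.4846, 0.1046, 0.035]
eef_rot: [0.81, 0.586, 0.002, 0.002]
ft_force: [10.7, -2.4, -11.5]
width: 0.0119
```

Request:
step_arm(increments=[[[0,0,0],[0,0,0]],[[0,0,0],[0,0,0]]])

```text
time: 14.35
ee_pos: [0.4856, 0.1043, 0.035]
eef_rot: [0.81, 0.586, 0.003, 0.003]
ft_force: [10.6, -0.6, -10.3]
width: 0.0114
```

```bash
python3 go.py .515 .0945 .033 -1.889
python3 - <<'E'
from bench import r
from h import *
c=r.camera("wrist")
cv2.imwrite("pics/w15.png",cv2.convertScaleAbs(cv2.resize(c["pixels"][150:230,260:380],None,fx=6.6,fy=6.6,interpolation=cv2.INTER_CUBIC),alpha=1.3,beta=0))
np.save("w15E.npy",c["extrinsics"])
c=r.camera("side"); cv2.imwrite("pics/s15.png",cv2.resize(c["pixels"][165:320,170:340],None,fx=3.8,fy=3.8,interpolation=cv2.INTER_CUBIC))
E
```

```text
t 14.35 pos [0.4856 0.1043 0.035 ] yaw -1.8892 F [ 10.6  -0.6 -10.3] w 0.0114 q [-0.99  0.31  0.78  2.03 -0.27  0.89 -0.38]
shift [-0.0001  0.0309  0.0023] turn [ 0.0086 -0.0021 -0.0002]
```

View pics/w15.png

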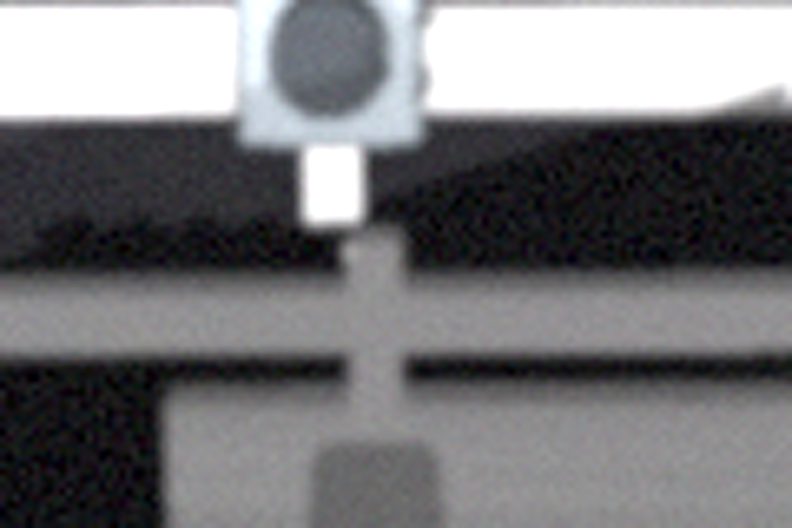

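View pics/s15.png

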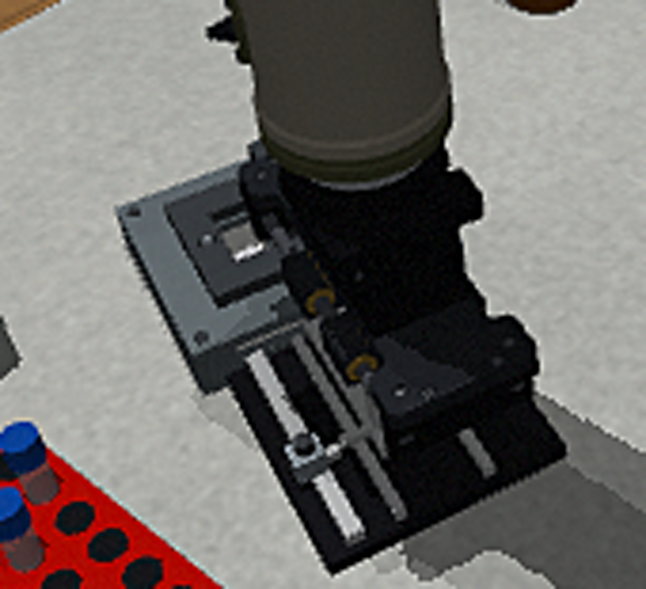

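Pulled about 32 mm. The pointer (374) is still 40 px short of the blade (334), which at about 13 px/mm is 3.1 mm. The arm yields about 1 mm under the spring, so I'll command a bit more.

Request:
step_arm(increments=[[[0,-0.002,0.0003],[0,0,0]],[[0,-0.0041,0.0007],[0,0,0]],[[0,-0.0041,0.0007],[0,0,0]],[[0,-0.0041,0.0007],[0,0,0]],[[0,-0.0041,0.0007],[0,0,0]]])

```text
time: 14.95
ee_pos: [0.4837, 0.1049, 0.0349]
eef_rot: [0.81, 0.586, 0.005, 0.004]
ft_force: [9.4, -2.7, -3.5]
width: 0.0121
```

```bash
python3 go.py .515 .0945 .033 -1.889
python3 - <<'E'
from bench import r
from h import *
c=r.camera("wrist")
cv2.imwrite("pics/w16.png",cv2.convertScaleAbs(cv2.resize(c["pixels"][150:230,260:380],None,fx=6.6,fy=6.6,interpolation=cv2.INTER_CUBIC),alpha=1.3,beta=0))
E
```

```text
t 14.95 pos [0.4837 0.1049 0.0349] yaw -1.89 F [ 9.4 -2.7 -3.5] w 0.0121 q [-1.    0.3   0.78  2.04 -0.27  0.89 -0.39]
shift [-0.0001  0.0329  0.0023] turn [ 0.0125 -0.0029 -0.001 ]
```

View pics/w16.png

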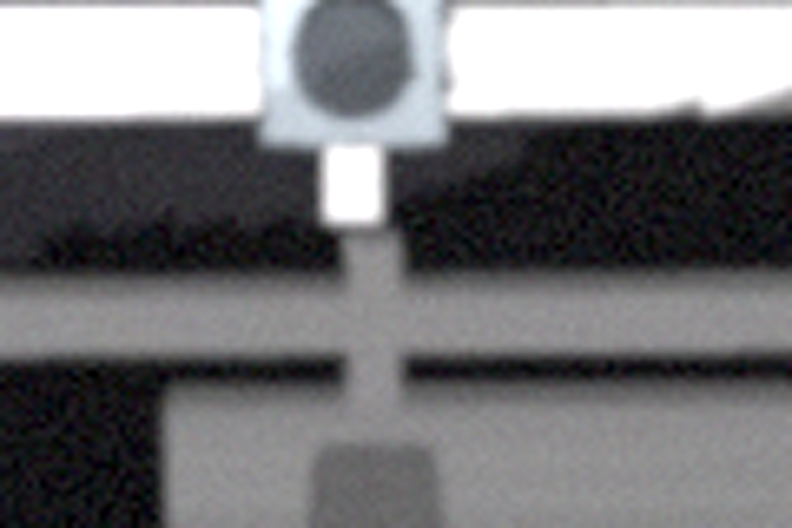

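Request:
step_arm(increments=[[[0,-0.002,0.0003],[0,0,0]],[[0,-0.0037,0.0003],[0,0,0]],[[0,-0.0037,0.0003],[0,0,0]],[[0,-0.0037,0.0003],[0,0,0]],[[0,-0.0037,0.0003],[0,0,0]]])

```text
time: 15.5
ee_pos: [0.4818, 0.1056, 0.035]
eef_rot: [0.811, 0.585, 0.006, 0.005]
ft_force: [9.0, -2.3, -5.8]
width: 0.0117
```

```bash
python3 go.py .515 .0945 .033 -1.889
python3 - <<'E'
from bench import r
from h import *
c=r.camera("wrist")
cv2.imwrite("pics/w17.png",cv2.convertScaleAbs(cv2.resize(c["pixels"][150:230,260:380],None,fx=6.6,fy=6.6,interpolation=cv2.INTER_CUBIC),alpha=1.3,beta=0))
E
```

```text
t 15.5 pos [0.4818 0.1056 0.035 ] yaw -1.8906 F [ 9.  -2.3 -5.8] w 0.0117 q [-1.01  0.3   0.78  2.05 -0.26  0.88 -0.4 ]
shift [-0.0001  0.035   0.0025] turn [ 0.0159 -0.0036 -0.0016]
```

View pics/w17.png

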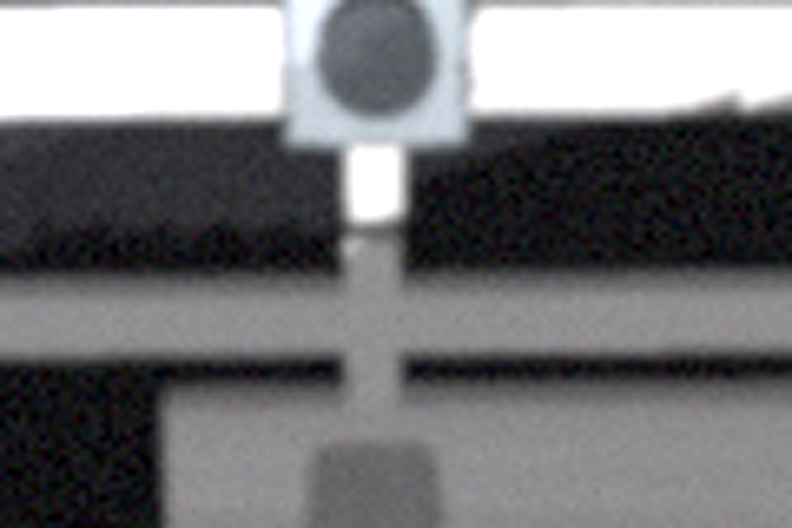

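Pointer (345–403) and blade (344–408) are level to within about 0.2 mm. Final check that it holds and that the plate and bystanders are undisturbed.

Run:
```python
from bench import r
from h import *
s=r.camera("side"); cv2.imwrite("pics/s18.png",cv2.resize(s["pixels"],(800,500)))
for i in range(8): c=r.camera("wrist")
cv2.imwrite("pics/w18.png",cv2.convertScaleAbs(cv2.resize(c["pixels"][150:230,260:380],None,fx=6.6,fy=6.6,interpolation=cv2.INTER_CUBIC),alpha=1.3,beta=0))
s=r.read_state(); print(s["time"],np.round(s["ee_pos"],4),s["ft_force"],s["width"])
```

```text
16.0 [0.4818 0.1056 0.035 ] [ 9.33032135 -1.38950111 -5.81402781] 0.011880055410255644
```

View pics/s18.png

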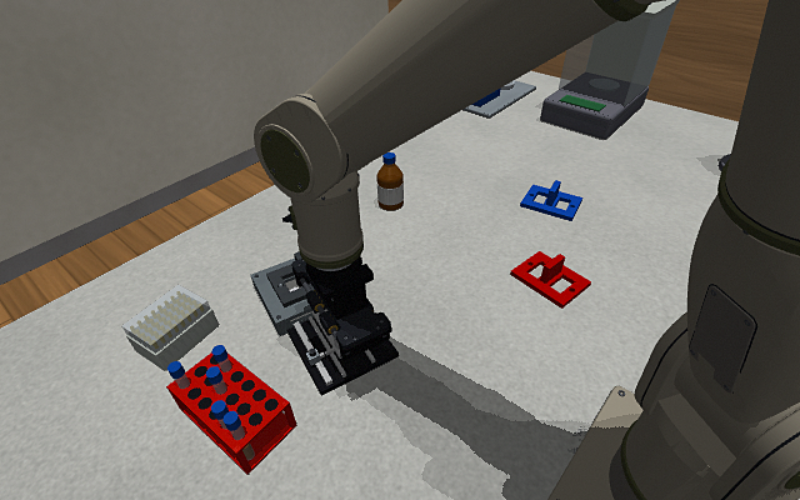

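View pics/w18.png

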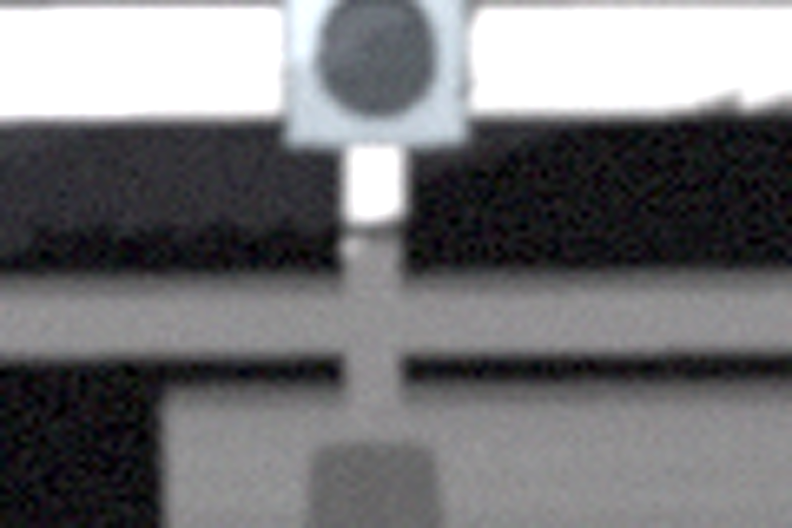

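The pose held over 0.5 s, and the rack, tip box and bottle are where they were. Handing in.

```bash
python3 -c "
from bench import r
print(r.close_job())"
```

```text
the job is handed in; nothing more can be done
None
```

The dark plate is seated on the light box and released. The shutter is pulled out to the index, and the gripper is still holding the tab. I handed the job in at about 16 s.

- **Plate:** I gripped it by the rib and lowered it over the pins. Contact came at TCP z 0.0551, as expected for a seated plate, with about 9 N of vertical force change. After release the side view showed it lying flush with a pin through each hole. In the last view the gripper partly hid the plate, but the visible half looked unchanged.
- **Shutter:** I pulled the tab about 35 mm. The wrist camera showed the pointer and blade level to within about 0.2 mm, and this did not change over 0.5 s of holding. The spring pulls with about 9 N, the grip is set to 50 N, and the tool leans about 16 mrad under that load.
- **Surroundings:** The rack, tip box and bottle stayed where they were.
- **Disagreements:** My position estimates from the different cameras differed by 1–3 mm, so I made the final alignments from the relative positions in the wrist image. The earlier estimates of the shutter travel were 34.0 mm (top camera) and 35.2 mm (wrist camera).

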